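# Slide a spacer along the rail into the corner of a drilling jig

## Robot

A 6-joint arm with a two-finger parallel gripper is mounted at the origin on a cart in front of the work surface, level with it; the furniture and walls round the work are solid. World frame = base frame: x ahead of the robot, y to its left, z up, the work surface at z = 0. Lengths are in mm, angles in degrees, forces in N, time in s.
With the tool pointing down it reaches from about 350 to 850 mm from the base axis. Payload 8.1 kg.
Tool frame: the origin (TCP) lies midway between the tips of the shut fingers; the grasp point (between the pads) lies 19 mm behind it (r.grasp_offset is the distance from the TCP to the grasp point, in mm); z points along the fingers, x is the direction in which the jaws open and shut, and the axes are right-handed (so a half turn about z gives the same grasp; the last joint's range is limited). The gripper opens to 85 mm and grips with 20 to 120 N. Pads are 22 mm wide; open, the fingers measure 114 mm over their backs; the gripper's body (76 mm by 85 mm) begins 54 mm behind the grasp point. The pads swing forward as they close: fully open they stand 13 mm farther back than shut.
Start: joints at [60.711, 7.471, 85.268, -0, 87.261, -4.893], TCP at [247.809, 546.439, 206.092] pointing down, gripper open.
Joint ranges: [-169.43, 169.43], [-51.17, 129.36], [1.28, 143.12], [-76.62, 256.62], [0, 156.53], [-152.29, 152.29]. Speed limits (degrees/s): [136.94, 136.94, 159.86, 180, 180, 180].

## Interface

Orientations are given as [roll, pitch, yaw] about the fixed x, y, z axes, in that order (R = Rz(yaw) Ry(pitch) Rx(roll)).
In Python, from bench import r, optics, hand_in gives the robot as it stands.
- The arm moves only by the shell command python3 -m pendant 'ROWS' [FORCE]. ROWS is JSON, a list of rows, each a list of 5 numbers: the opening, from 0 (shut) to 1 (fully open), then the shift along the tool's x, y, z in mm, then the turn about the tool's z in degrees. A call has 1 to 10 rows; each row shifts and turns the commanded pose from where the row before left it, along the tool's axes as they then stand; what a row does not reach is not made up. A row lasts 1/10 s, in which the tool goes at most 50 mm and 8.59 degrees, less where a joint would pass 70% of its speed; a pose out of reach is approached as far as the arm can. A call with a gripper value outside its range is refused whole. The fingers move at their own pace and stop on an object; FORCE is the grip in N (left out, the last holds). Time passes only in rows, so rows that do not move let the fingers close. It gives the time, the measured TCP pose, the force and the opening at its end, in the units of the state.
- r.sense(): the state, without advancing time (a new reading comes with each control period).
- optics.snapshot(name): name is "side" or "top"; returns (picture, depth): 480x640x3 uint8, blue, green, red; 480x640 float32, mm along the optical axis (not along the pixel's ray), 0 where there is no reading.
- optics.camera_params(name): a dict with "camera_matrix" (3x3 intrinsics, pixels), "k1" (the pictures are not rectified: a ray, as slopes to the right and down, at radius r is drawn at 1 + k1 r^2 times it, then the intrinsics apply), "eye" and "orientation" of the camera in the world. Camera axes: x right, y down, z forward; pixel columns grow to the right and rows downward; lengths in mm; the calibration is good to about 2 mm. A picture is of the moment at which its call begins. camera_params takes no time and is no camera call.
- hand_in(): hands the job in, once; it reports no verdict.
Trained networks look in the newest picture that a camera, given by its name, has taken for a name from the list of things; names that differ only in an ending like _2 or _b are one class to them, and where a whole thing is asked for, a point or a joint stands for the part that bears it (a point fixed in the world has none). Each returns a list of dicts, best first, with "score" (0 to 1); they miss things now and then, are a little off and sometimes report something else, mostly with a low value. They report only what shows in the picture. A call takes as long as a camera call. They do not tell look-alikes from the thing itself.
- optics.search_frame(camera, query): "at" ([x, y, z] in mm, in world coordinates, good to about 4 mm: the middle of the surface that is visible of it).
The state is a dict: "time": time; "joint_pos": joint angles; "qd": joint speeds; "joint_efforts": joint torques, N m; "tool_pos": TCP position; "tcp_rot": TCP orientation; "ft_force": force on the tool from outside, world axes, zero at the start; "wrist_torque": the same for the moment, N m; "finger_gap": finger opening in mm.
Only numpy, scipy, OpenCV 4.12 (cv2) and the standard library are available. Lean on these libraries where they do the work, as an engineer would, in place of code of your own. Each camera call takes 0.05 s, during which the arm holds its last target. There are 200 camera calls.

## Task

On the drilling jig, push the oblong metal spacer block straight back against the long rail, then slide it along the rail into the corner pocket at the rail's right-hand end, so that it sits flush against both the rail and the end stop. Only push it with the fingertips: it must stay flat on the board, keep along the rail on its way to the pocket, and not be picked up. Leave the round bushing and all the other things where they are, and finish with the hand clear.

Things in the scene. Friction and masses are not known exactly. Their poses are not given: they have to be found in the camera images.
- jig: drilling jig, fixed on the worktop: plywood board 165 x 380 mm, 12 mm thick, with a dark steel rail, end stop and guide on it, all 14 mm high above the board. Origin on the worktop under the board; x points away from the robot across the board (board from x = -80 to +85 mm), y to the left along it (-190 to +190 mm), z up; board top at z = 12 mm, top of the steel bars at z = 26 mm
- rail_mid (a point): middle of the long rail's face towards the robot, at its foot on the board: x = +60, y = 0, z = 12 mm in the jig's frame, axes as the jig's. The rail is 20 mm thick and runs along the far side of the board, straight along y, 175 mm to either side of this point
- pocket (a point): where the centre of the spacer's underside is when seated: x = +42, y = -125, z = 12 mm in the jig's frame, axes as the jig's. The pocket lies between the rail, the end stop (left face 30 mm to the right of this point) and a 16 mm thick guide parallel to the rail (its face 21 mm nearer the robot than this point, its round nose ending 6 mm to the right of it). 39 mm wide, open to the left
- spacer: oblong aluminium spacer block with two small dark holes in its top, 36 mm (x) x 60 mm (y) x 22 mm high, 0.13 kg, loose on the jig's board, its long side roughly along the rail. Its origin lies at the centre of its underside; x and y along its short and long sides, z up. It is 3 mm narrower than the pocket, and seated it sticks 36 mm out of the pocket to the left of the guide's nose
- bushing: round aluminium bushing, 30 mm diameter, 24 mm high, loose on the jig's board beside the spacer (on either side of it); origin at the centre of its underside. To be left alone
- tape_roll: black roll of tape, 62 mm across, 19 mm high, lying on the near right corner of the jig's board; origin at the centre of its underside. To be left alone
- pliers: pliers, 100 x 175 x 12 mm, lying to the right of the jig; origin at the centre of the underside. To be left alone
- marker: marker pen, 17 x 135 x 16 mm, to the left of the jig, beyond the screwdriver; origin at the centre of the underside. To be left alone
- screwdriver: screwdriver with a blue handle, 38 x 167 x 31 mm, to the left of the jig; origin at the centre of the underside. To be left alone
Things that resemble listed ones, but are neither listed nor needed, are in the scene too. What is shaped like the spacer but brown or red is not meant.

How it is judged:
By the outcome, as a careful person would: the job done as asked, in the order asked, and still so for the second after the job is handed in, with the robot touching nothing.
It also fails if it takes over 64 s, if anything falls off the work surface, if the arm or the gripper's body presses on something with over 40 N, if the wrist force passes 120 N, or if a joint passes its speed limit or range.

## Working session

There is one attempt and no reset: what is moved stays moved. The work goes in short steps, Python scripts to look and compute and a shell command to move; the robot and the scene stay as the last step left them, time stands still between calls to the robot, and variables do not carry over. Pictures are saved under pics/ and viewed, about 8 in all and at most 12, crops included, and the job is handed in when it is done.

```bash
ls; mkdir -p pics
python3 - <<'E'
from bench import r, optics
import cv2
s=r.sense(); print({k:s[k] for k in("time","tool_pos","tcp_rot","finger_gap","ft_force")})
for n in("top","side"):
    im,d=optics.snapshot(n); cv2.imwrite(f"pics/{n}0.png",im)
    p=optics.camera_params(n); print(n,p)
    for q in("spacer","bushing","jig","tape_roll"):
        print(q,[( [round(v) for v in o["at"]],round(o["score"],2)) for o in optics.search_frame(n,q)])
E
```

```text
pics
{'time': 0.0, 'tool_pos': array([247.49642634, 545.90948323, 205.0215489 ]), 'tcp_rot': array([-1.79990199e+02,  1.07652526e-01,  6.56042010e+01]), 'finger_gap': 85.61154599696789, 'ft_force': array([-0.31725384,  0.58270097, -0.65361521])}
top {'camera_matrix': array([[506.37599331,   0.        , 324.54839762],
       [  0.        , 506.37599331, 233.14555273],
       [  0.        ,   0.        ,   1.        ]]), 'k1': 0.04305151710994603, 'eye': array([ 196.2034312 ,  165.50246379, 1269.83009357]), 'orientation': array([-163.04323945,    0.23696206, -107.717491  ])}
spacer [([402, 80, 22], 0.77), ([561, 46, 32], 0.62), ([399, 187, 22], 0.55)]
bushing [([542, 140, 34], 0.47)]
jig [([566, 81, 13], 0.93), ([665, 431, 16], 0.71), ([543, 144, 36], 0.42)]
tape_roll [([506, -84, 32], 0.84)]
side {'camera_matrix': array([[494.45364028,   0.        , 327.95215059],
       [  0.        , 494.45364028, 233.90004449],
       [  0.        ,   0.        ,   1.        ]]), 'k1': 0.03255839880689909, 'eye': array([ 398.21946808,  677.26661131, 1183.05893149]), 'orientation': array([-150.31686713,   -0.60127326, -167.08270073])}
spacer [([405, 193, 25], 0.87), ([408, 82, 24], 0.67), ([564, 52, 36], 0.6), ([574, 98, 11], 0.26)]
bushing [([544, 148, 35], 0.64)]
jig [([572, 97, 13], 0.93)]
tape_roll [([510, -82, 29], 0.6)]
```

View pics/top0.png

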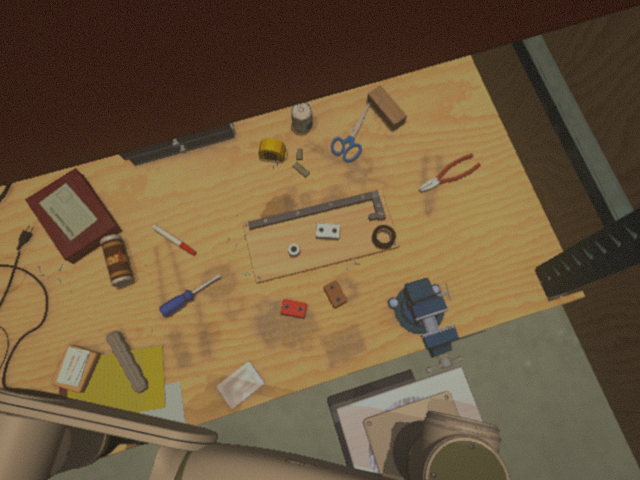

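View pics/side0.png

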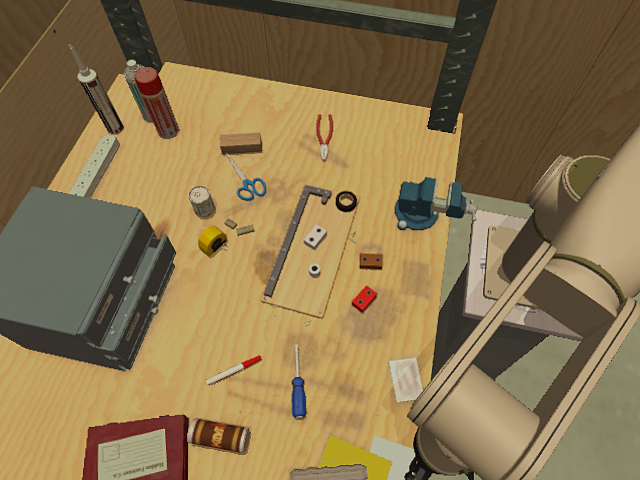

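Both pictures show the aluminium spacer on the board (top 328,231), the bushing to its left and nearer the robot (294,249), the tape at (384,237), and the L-shaped rail. Brown and red decoys lie off the board. Next I'll make an orthographic view at bar-top height to measure.

```bash
cat > h.py <<'E'
import numpy as np, cv2
from scipy.spatial.transform import Rotation as R
from bench import r, optics
def proj(n,P):
    p=optics.camera_params(n); M=R.from_euler("xyz",p["orientation"],degrees=True).as_matrix()
    c=(np.asarray(P,float)-p["eye"])@M; s=c[...,:2]/c[...,2:]
    s=s*(1+p["k1"]*(s**2).sum(-1,keepdims=True)); K=p["camera_matrix"]
    return s*[K[0,0],K[1,1]]+K[:2,2]
def ortho(n,im,z,X=(440,680),Y=(-130,260),k=2):
    # picture: up = +x, left = +y
    xs=np.arange(X[1],X[0],-1/k); ys=np.arange(Y[1],Y[0],-1/k)
    g=np.stack(np.broadcast_arrays(xs[:,None],ys[None],z),-1)
    m=proj(n,g).astype(np.float32)
    return cv2.remap(im,m[...,0],m[...,1],cv2.INTER_CUBIC)
E
python3 - <<'E'
from h import *
for n in("top","side"):
    o=ortho(n,cv2.imread(f"pics/{n}0.png"),26)
    for i in range(0,480,40): cv2.line(o,(0,i),(6,i),(0,0,255),1)
    for i in range(0,780,40): cv2.line(o,(i,0),(i,6),(0,0,255),1)
    cv2.imwrite(f"pics/o_{n}.png",o)
E
```

```text
(no output)
```

View pics/o_top.png

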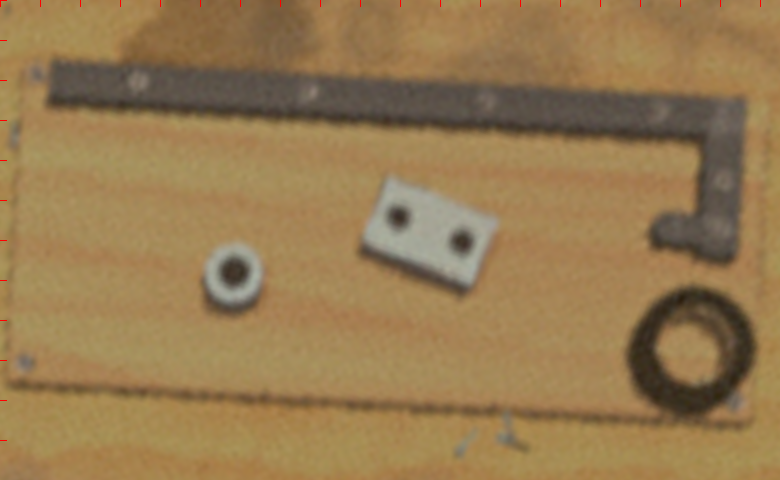

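View pics/o_side.png

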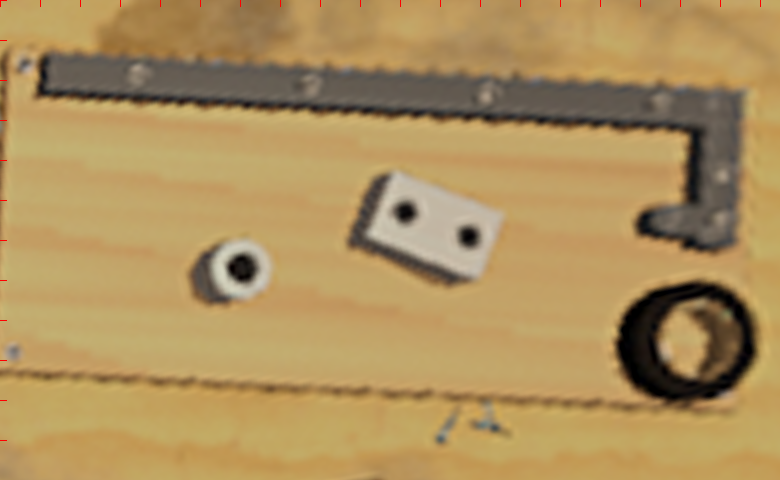

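Fit: the jig origin is at about (561.7, 66.2) with yaw −3.1°. Checks against known sizes: the stop face comes out at y_j −154 (should be −155) and the rail face at x_j 59.5 (should be 60). The spacer is at about jig (4, −20), yaw −17° relative to the jig, and the bushing at jig (−23, 75). I'll push back with two partly open fingers along the rail direction.

```bash
python3 -m pendant '[[0.4,0,0,0,-7.1],[0.4,0,0,0,-7.1],[0.4,0,0,0,-7.1],[0.4,-36,22,0,0],[0.4,-36,22,0,0],[0.4,-36,22,0,0],[0.4,-36,22,0,0],[0.4,-36,22,0,0],[0.4,-36,22,0,0],[0.4,-36,22,0,0]]' 30
cat >> h.py <<'E'
O=np.array([561.7,66.2]); A=np.deg2rad(-3.08)
J=np.array([[np.cos(A),-np.sin(A)],[np.sin(A),np.cos(A)]])
def jig(p): return J.T@(np.asarray(p)[:2]-O)
def st():
    s=r.sense(); print("t %.1f"%s["time"],"jig",jig(s["tool_pos"]).round(1),"z %.1f"%s["tool_pos"][2],"yaw-jig %.1f"%(s["tcp_rot"][2]+3.08),"F",(s["ft_force"]).round(1),"gap %.1f"%s["finger_gap"])
E
python3 -c "from h import *;st()"
```

```text
time: 1.5
tool_pos: [388.6, 285.0, 206.4]
tcp_rot: [180.0, -0.0, 86.9]
ft_force: [0.5, 0.5, -0.6]
finger_gap: 34.3
t 1.5 jig [-184.6  209.2] z 206.4 yaw-jig 90.0 F [ 0.5  0.5 -0.6] gap 34.3
```

```bash
python3 -m pendant '[[0.4,-38,22.5,0,0],[0.4,-38,22.5,0,0],[0.4,-38,22.5,0,0],[0.4,-38,22.5,0,0],[0.4,-38,22.5,0,0],[0.4,-38,22.5,0,0],[0.4,0,0,40,0],[0.4,0,0,40,0],[0.4,0,0,40,0],[0.4,0,0,0,0]]' >/dev/null
python3 - <<'E'
from h import *
st()
im,d=optics.snapshot("side"); o=ortho("side",im,34,Y=(-130,200)); cv2.imwrite("pics/a1.png",o)
E
```

```text
t 2.5 jig [-55.4 -17.9] z 80.0 yaw-jig 90.0 F [-1.1  0.4 -0.9] gap 33.9
```

View pics/a1.png

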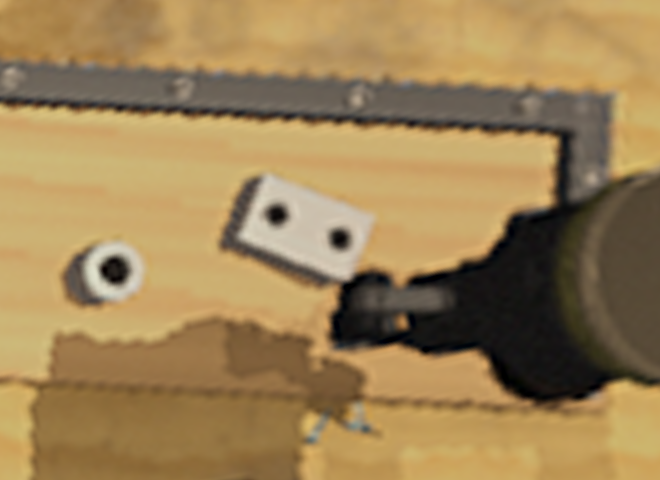

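The picture shows the spacer unmoved (holes' middle at 309,226, matching the estimate), with the fingers on its near side and the bushing well to the left. I'll lower the fingers and push.

```bash
python3 -m pendant '[[0.4,-1,0,25,0],[0.4,0,0,20,0],[0.4,0,0,10,0],[0.4,0,0,7,0],[0.4,0,0,0,0],[0.4,0,0,0,0]]' >/dev/null; python3 -c "from h import *;st()"
python3 -m pendant '[[0.4,0,8,0,0],[0.4,0,6,0,0],[0.4,0,5,0,0],[0.4,0,5,0,0],[0.4,0,5,0,0],[0.4,0,5,0,0],[0.4,0,5,0,0],[0.4,0,5,0,0],[0.4,0,0,0,0]]' >/dev/null
python3 - <<'E'
from h import *
st()
for n in ("top","side"):
    im,d=optics.snapshot(n); cv2.imwrite(f"pics/b_{n}.png",ortho(n,im,34,Y=(-130,200)))
E
```

```text
t 3.1 jig [-49.3 -18.3] z 25.5 yaw-jig 90.0 F [-0.6 -0.3  1. ] gap 34.3
t 4.0 jig [ -5.7 -18.4] z 24.2 yaw-jig 90.0 F [-0.5  0.6  0.4] gap 34.2
```

View pics/b_side.png

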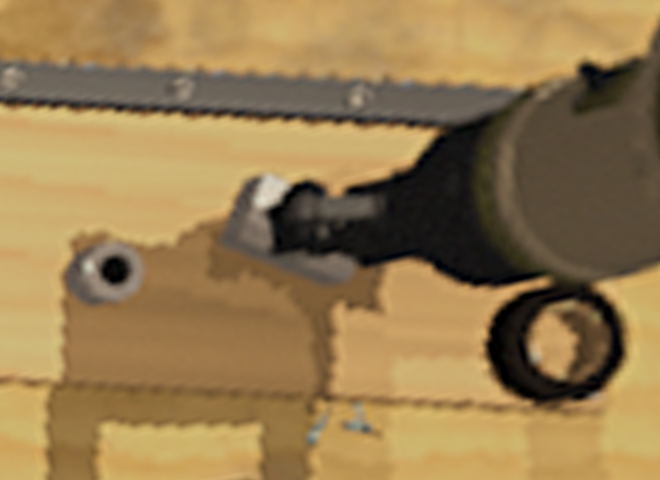

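The fingers passed over the top of the spacer: it hasn't moved (left corner still at 265,175), the force is about zero, and the tips swing back when open. I'll back out and lower until the tips are properly low.

```bash
python3 -m pendant '[[0.3,0,0,-10,0],[0.3,0,-15,0,0],[0.3,0,-15,0,0],[0.3,0,-15,0,0],[0.3,0,0,10,0],[0.3,0,0,5,0],[0.3,0,0,3,0],[0.3,0,0,0,0],[0.3,0,0,0,0]]' >/dev/null
python3 - <<'E'
from h import *
st()
im,d=optics.snapshot("side"); cv2.imwrite("pics/c_side.png",cv2.resize(im[150:300,230:430],None,fx=4,fy=4,interpolation=cv2.INTER_CUBIC))
E
```

```text
t 5.0 jig [-51.1 -18.5] z 16.0 yaw-jig 90.0 F [-0.1 -0.1 -0.3] gap 25.4
```

View pics/c_side.png

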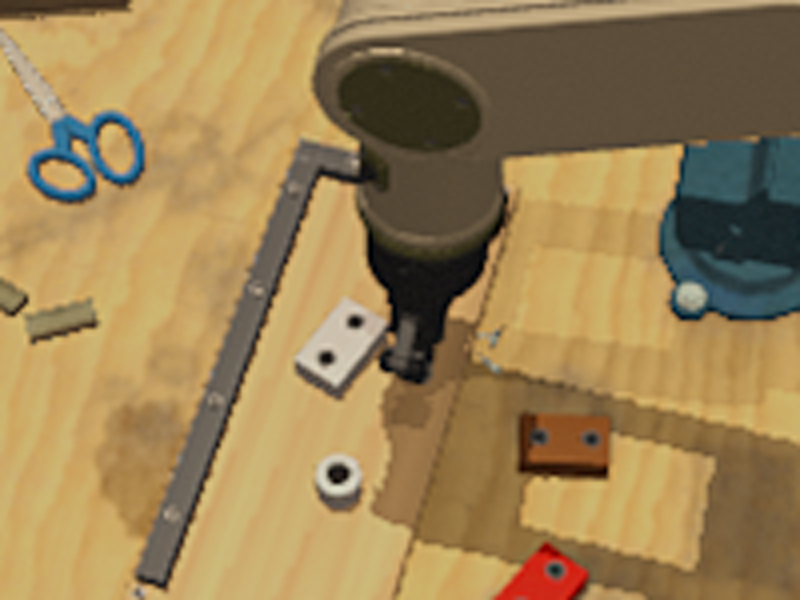

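The spacer is unmoved (355,345 in the crop), and the fingers are clear on its near side. I'll go slightly lower and push in moderate steps.

```bash
python3 -m pendant '[[0.3,-1,0,3,0],[0.3,0,8,0,0],[0.3,0,8,0,0],[0.3,0,5,0,0],[0.3,0,5,0,0],[0.3,0,5,0,0],[0.3,0,5,0,0],[0.3,0,5,0,0],[0.3,0,5,0,0],[0.3,0,0,0,0]]'
python3 - <<'E'
from h import *
st()
im,d=optics.snapshot("side"); cv2.imwrite("pics/d_side.png",cv2.resize(im[150:300,230:430],None,fx=4,fy=4,interpolation=cv2.INTER_CUBIC))
E
```

```text
time: 6.1
tool_pos: [556.0, 47.0, 13.2]
tcp_rot: [180.0, -0.0, 86.9]
ft_force: [-1.9, 0.0, -0.1]
finger_gap: 25.5
t 6.1 jig [ -4.7 -19.4] z 13.2 yaw-jig 90.0 F [-1.9  0.  -0.1] gap 25.5
```

View pics/d_side.png

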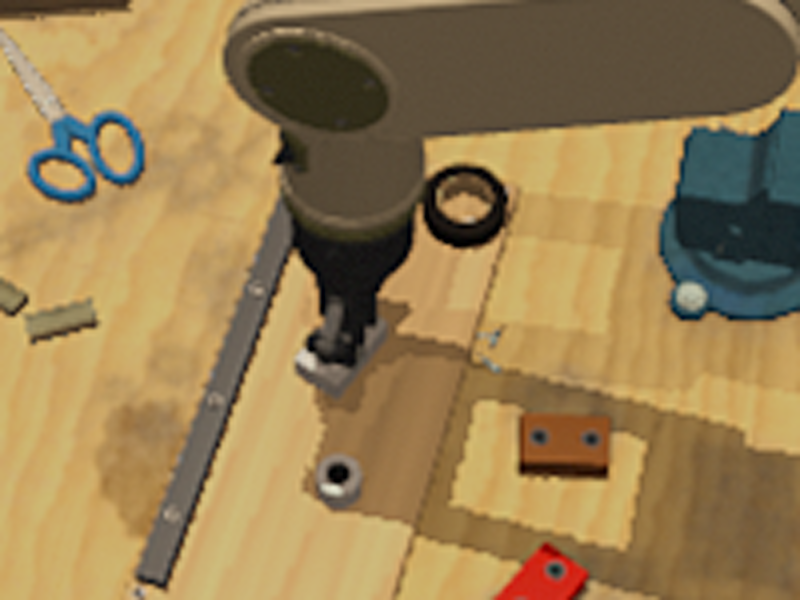

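It still looks unmoved and the fingers appear over it. Before moving again, I'll check the depth image for the real tip height.

Run:
```python
from h import *
s=r.sense(); print(s["tool_pos"],s["joint_pos"])
for n in("side","top"):
    im,d=optics.snapshot(n)
    p=optics.camera_params(n); M=R.from_euler("xyz",p["orientation"],degrees=True).as_matrix();K=p["camera_matrix"]
    vv,uu=np.mgrid[0:480,0:640]; q=cv2.undistortPoints(np.stack([uu,vv],-1).reshape(-1,1,2).astype(np.float64),K,np.array([p["k1"],0,0,0.])).reshape(480,640,2)
    W=np.dstack([q*d[...,None],d])@M.T+p["eye"]
    for z in (13,34): print(n,"tcp px at z",z,proj(n,[556,47,z]).round(0))
    # height map, coarse, around spacer
    X=W[...,0];Y=W[...,1];Z=W[...,2]
    m=(d>0)&(X>500)&(X<640)&(Y>-10)&(Y<110)&(Z>5)&(Z<130)
    ix=((X[m]-500)//10).astype(int);iy=((Y[m]+10)//10).astype(int)
    H=np.full((14,12),-1.); np.maximum.at(H,(ix,iy),Z[m]); print("rows x 630..500, cols y 105..-5"); print(H[::-1,::-1].round().astype(int))
    L=np.full((14,12),999.); np.minimum.at(L,(ix,iy),Z[m]); print(L[::-1,::-1].round().astype(int))
```

```text
[555.54995275  47.06678324  13.10679677] [-4.26267043e-01  1.12687616e+01  1.02209745e+02 -2.23807250e-04
  6.65191423e+01 -8.73256740e+01]
side tcp px at z 13 [319. 239.]
side tcp px at z 34 [319. 236.]
rows x 630..500, cols y 105..-5
[[ 30  30  31  31  30  30  29  30  31  29  28  35]
 [ 31  27  29  31  28  29  30  28  29  30  31  27]
 [ 16  14  16  14  14  18  17  15  15  14  16  15]
 [ 18  17  14  15  16  15  19  16  15  14  16  18]
 [ 19  14  16  18  36  34  16  13  15  16  14  14]
 [ 17  16  16  35  39  -1  -1  37  14  -1  -1  -1]
 [ 16 130  18 120 129  -1  -1  -1  -1  -1  -1  -1]
 [116 104  16  56  90  -1  -1  -1  -1  -1  -1  -1]
 [122 130  15 106 111  17  35  32  -1  -1  16  16]
 [120 125 105 122 129 114  37  86  84  20  16  16]
 [ 15  17  16  16  17  16  16  15  15  16  18  19]
 [ 17  16  15  17  15  21  17  18  15  16  15  18]
 [ 17  15  16  16  19  15  17  17  18  17  15  17]
 [ 16  16  14  19  17  18  16  19  17  16  14  19]]
[[ 20  23  22  21  23  24  25  24  24  22  23  22]
 [  6   9  10   6   8   7   8  10   6  10  10  13]
 [  7   8   6  11   9   9   8   8  10   7   5  
[... 1389 characters left out ...]
999 999 999 999 999 999 999 999 999]
 [  7   9 999 999 999 999 999 999 999 999 999 999]
 [  5   7  11 999 999 999 999 999 999 999 999 999]
 [  6  12 999 999 999 999 999 999 999 999 999 999]
 [  8 999 999 999 999 999 999 999 999 999 999 999]
 [  5 999 999 999 999 999 999 999 999 999 999 999]
 [  5   9 999 999 999 999 999 999 999 999 999 999]
 [  6   5  10 999 999 999 999 999 999  15  11 999]
 [  8   7  11 999 999 999  31  32 999  10   6   7]
 [  6   5   9 999 999 999  10  16  13   5   8   6]
 [  7   7   7 999 999 999   9  13   9  14  14  95]
 [  6   9  10 999 999 999 999 999 999 999 999 999]
 [ 10   9   8 999 999 999 999 999 999 999 999 999]
 [  6   6   9 999 999 999 999 999 999 999 999 999]]
```

The depth map is ambiguous because the hand hides the spacer. I'll lift, back off and look.

```bash
python3 -m pendant '[[0.3,0,-8,0,0],[0.3,0,-15,0,0],[0.3,0,-20,0,0],[0.3,0,-15,0,0],[0.3,0,0,0,0]]' >/dev/null
python3 - <<'E'
from h import *
st()
im,d=optics.snapshot("side"); cv2.imwrite("pics/e.png",np.vstack([ortho("side",im,z,X=(500,640),Y=(-20,120),k=4)[:,:] for z in (34,)]))
a=cv2.imread("pics/side0.png"); b=ortho("side",a,34,X=(500,640),Y=(-20,120),k=4)
e=cv2.imread("pics/e.png"); cv2.imwrite("pics/e.png",cv2.resize(np.hstack([b,e]),(800,400)))
E
```

```text
t 6.8 jig [-66.  -19.3] z 12.4 yaw-jig 90.0 F [ 0.1  0.2 -0.4] gap 25.9
```

View pics/e.png

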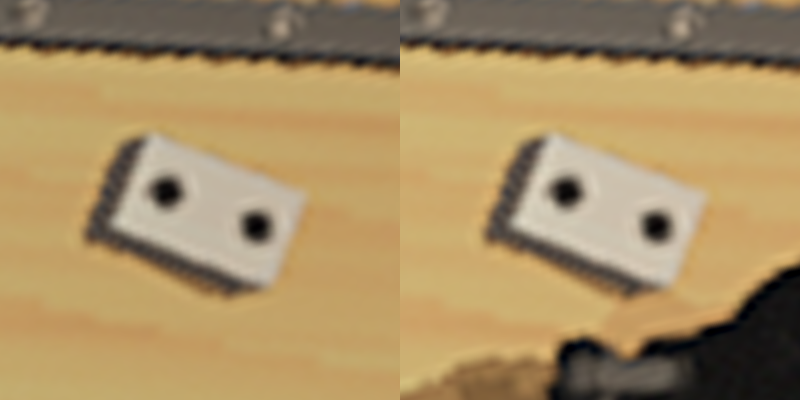

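The spacer hasn't moved at all, so the real tips sit higher than the TCP value suggests while the fingers are open. I'll shut the fingers, where the tip is defined as the TCP, and check its height in depth before pushing.

```bash
python3 -m pendant '[[0,0,0,-6,0],[0,0,0,0,0],[0,0,0,0,0],[0,0,0,0,0],[0,0,0,0,0]]' >/dev/null
cat >> h.py <<'E'
def cloud(n,im,d):
    p=optics.camera_params(n); M=R.from_euler("xyz",p["orientation"],degrees=True).as_matrix();K=p["camera_matrix"]
    vv,uu=np.mgrid[0:480,0:640]; q=cv2.undistortPoints(np.stack([uu,vv],-1).reshape(-1,1,2).astype(np.float64),K,np.array([p["k1"],0,0,0.])).reshape(480,640,2)
    return np.dstack([q*d[...,None],d])@M.T+p["eye"]
E
python3 - <<'E'
from h import *
st()
n="side"; im,d=optics.snapshot(n); W=cloud(n,im,d); t=r.sense()["tool_pos"]; print(t.round(1))
for z in(18,40,91): print(z,proj(n,[t[0],t[1],z]).round(1))
u,v=proj(n,[t[0],t[1],18]).round().astype(int)
np.set_printoptions(linewidth=200)
print("cols",u-12,"..",u+12)
for vv in range(v-14,v+9):
    print(vv,np.where(d[vv,u-12:u+13]>0,W[vv,u-12:u+13,2],-1).round().astype(int))
cv2.imwrite("pics/f.png",np.hstack([cv2.resize(im[v-30:v+30,u-40:u+40],(800,600),interpolation=cv2.INTER_CUBIC)]))
E
```

```text
t 7.3 jig [-63.3 -19.4] z 18.9 yaw-jig 90.0 F [-0.5  0.7  0.3] gap -0.2
[497.3  50.2  18.9]
18 [339.6 243.9]
40 [339.9 240. ]
91 [340.5 230.3]
cols 328 .. 352
230 [ 15   7  13  13 109 155 155 156 155 155 155 161 158 155 133 125 128 127  16  12  14   4   2   1  -1]
231 [ 13  10  13  11  12 152 153 150 152 154 157 155 155 148 110 120 124 119  11  15  16  -4   2  -2  -1]
232 [  8  13  10  13  15  11 103 148 148 153 152 155 153 107 114 115 114 117  12  14  10   1   2   1   2]
233 [ 15  13  15  11  12  15 147 146 147 146 141  99  98  95 110 105 107  10  11   9   2   5   7   5   0]
234 [ 12  13  11  11   9  11 145 145 146 147  98  99 104  92  99 100  91  10  -1  12   1   1   0   2   9]
235 [ 17  17  13 131 132 132 146 145 148 142  98 101  95  90  94  87  11  15   9  10   4  -1  -1   3   5]
236 [ 13  13  15 133 129 132 144 145 145 145  97  99 100  81  86  79  16  12  11  -1  -4  -1   3   5   2]
237 [ 14  14 140 134 135 142 139 141 143 136 138 134 132 107 100  69  17  16  14   7  -4   0   1  -1   7]
238 [ 14  10 138 140 137 138 136 138 141 127 132 132 133 115  98  60   9  13   7  -2   0   0 
[... 571 characters left out ...]
 12 16 12 13 11 15 11 14 10  0  2  3 -2 -7 -2 -2 -2]
245 [12 10 13 14 17 12  7 10 15 12 11 14 15 11  8 10  6 -3 -1  2  1  2  3  1  0]
246 [ 9 16 12 13 15 13 11 12 15 16 13 11 14 11 12 12  5  4  2  5  3  1 -1  3  0]
247 [14 12 13 10 11 15 10 14  9 10 12 14 12 15 11 11 -2  2  0  0  7  4  2  8 -3]
248 [14 10 13 13 13 12 15 12 13 17 12  9 13 13 12 14 -2  2  0  1  1  2  1 -1 -2]
249 [14 10  5 11 15 14 14 11 11  9  9 14 13 13  9  6 -5  1 -2 -1  2 -1 -2  2 -2]
250 [ 8 13 14 14 14 16 12  7 11 14 12  8 12 15 14  2  5  3 -4  0  0  0  1  2  0]
251 [13 13 13 10 12 13 12 14 12 13 11  8 14 10 11 -5  2  3 -2  1  1 -1  0 -1  2]
252 [10 13 10  9 10 13 13 15 11 16 10 12 12 11  8 -3 -5  4 -2 -4  5  1  1  1  2]
```

View pics/f.png

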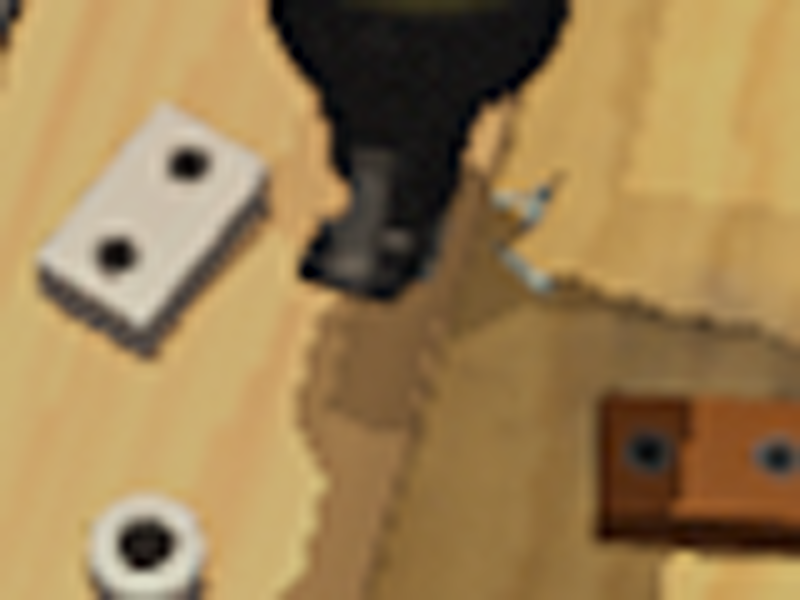

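Run:
```python
from h import *
n="side"; im,d=optics.snapshot(n); W=cloud(n,im,d)
for v,c in((241,342),(240,342),(239,343),(238,343),(237,343),(236,342),(234,341),(241,341),(240,334),(240,340),(233,335),(230,333),(220,343)): print(v,c,W[v,c].round())
n="top"; im,d=optics.snapshot(n); W=cloud(n,im,d); s=W[(d>0)&(abs(W[...,0]-497)<50)&(abs(W[...,1]-50)<70)&(W[...,2]>22)&(W[...,2]<110)]
print(len(s)); print(s[np.argsort(s[:,2])][::max(1,len(s)//25)].round())
```

```text
241 342 [490.  57.  50.]
240 342 [491.  57.  54.]
239 343 [489.  53.  53.]
238 343 [489.  55.  62.]
237 343 [488.  59.  74.]
236 342 [490.  64.  88.]
234 341 [493.  64.  97.]
241 341 [489.  83.  95.]
240 334 [503. 108. 139.]
240 340 [490.  95. 122.]
233 335 [504.  93. 148.]
230 333 [509.  90. 155.]
220 343 [487.  86. 203.]
19
[[484.  51.  43.]
 [484.  52.  53.]
 [483.  49.  55.]
 [482.  47.  56.]
 [484.  54.  57.]
 [483.  44.  60.]
 [483.  47.  64.]
 [483.  50.  67.]
 [483.  52.  68.]
 [484.  55.  70.]
 [480.  24.  96.]
 [481.  18.  96.]
 [481.  13.  96.]
 [480.  21. 100.]
 [480.  16. 104.]
 [480.  11. 107.]
 [479.   9. 108.]
 [481.   6. 109.]
 [480.  14. 109.]]
```

The finger points end at z ≈ 43–50 while the TCP reads 19, so the tips appear about 25 mm above the reported TCP. That agrees with passing over the spacer. I'll probe downward carefully over clear board while watching the force.

```bash
python3 -m pendant '[[0,0,6,0,0],[0,0,5,0,0],[0,0,0,2,0],[0,0,0,2,0],[0,0,0,1,0],[0,0,0,0,0],[0,0,0,0,0]]' >/dev/null;  python3 -c "from h import *;st()"
python3 -m pendant '[[0,0,0,1,0],[0,0,0,0,0],[0,0,0,0,0]]' >/dev/null;  python3 -c "from h import *;st()"
```

```text
t 8.2 jig [-52.6 -19.4] z 14.0 yaw-jig 90.0 F [-0.3  0.5 -0.9] gap -0.2
t 8.4 jig [-52.4 -19.4] z 13.1 yaw-jig 90.0 F [ 0.3 -0.2  0.6] gap 0.2
```

```bash
for i in 1 ; do python3 -m pendant '[[0,0,0,1,0],[0,0,0,0,0],[0,0,0,0,0]]' | grep -E "pos|force"; python3 -m pendant '[[0,0,0,1,0],[0,0,0,0,0],[0,0,0,0,0]]' | grep -E "pos|force"; done
```

```text
tool_pos: [508.3, 49.6, 12.0]
ft_force: [-0.2, -0.5, 0.3]
tool_pos: [508.3, 49.6, 11.0]
ft_force: [-0.5, 0.1, 0.2]
```

No contact at 11 mm, which is below the board top, so the offset is confirmed. I'll continue the guarded descent.

```bash
python3 -m pendant '[[0,0,0,1,0],[0,0,0,1,0],[0,0,0,0,0]]' | grep -E "pos|force"; python3 -m pendant '[[0,0,0,1,0],[0,0,0,1,0],[0,0,0,0,0]]' | grep -E "pos|force";python3 -m pendant '[[0,0,0,1,0],[0,0,0,1,0],[0,0,0,0,0]]' | grep -E "pos|force"
```

```text
tool_pos: [508.2, 49.7, 8.9]
ft_force: [0.4, -0.1, -0.0]
tool_pos: [508.2, 49.6, 6.9]
ft_force: [-0.5, 1.1, 0.2]
tool_pos: [508.2, 49.6, 4.9]
ft_force: [0.0, -0.8, 0.1]
```

Run:
```python
from h import *
for n in("side","top"):
    im,d=optics.snapshot(n); W=cloud(n,im,d); s=W[(d>0)&(abs(W[...,0]-508)<18)&(abs(W[...,1]-50)<18)&(W[...,2]>20)&(W[...,2]<75)]
    print(n,s[np.argsort(s[:,2])][:8].round())
st()
```

```text
side [[504.  55.  29.]
 [501.  56.  38.]
 [500.  50.  39.]
 [501.  56.  43.]
 [500.  52.  48.]
 [502.  55.  52.]
 [500.  52.  53.]
 [502.  56.  59.]]
top [[495.  51.  34.]
 [495.  48.  38.]
 [494.  45.  40.]
 [497.  39.  41.]
 [495.  51.  43.]
 [495.  53.  47.]
 [495.  48.  51.]
 [494.  46.  51.]]
t 10.1 jig [-52.4 -19.4] z 5.0 yaw-jig 90.0 F [-0.   0.7 -0. ] gap 0.1
```

The tip is now at about z 28–30. I'll continue stepwise for another ~8 mm.

```bash
python3 -m pendant '[[0,0,0,1,0],[0,0,0,1,0],[0,0,0,0,0]]' | grep -E "pos|force"; python3 -m pendant '[[0,0,0,1,0],[0,0,0,1,0],[0,0,0,0,0]]' | grep -E "pos|force"
```

```text
tool_pos: [508.2, 49.6, 2.9]
ft_force: [-0.6, 0.3, -0.1]
tool_pos: [508.2, 49.6, 0.9]
ft_force: [0.2, -1.0, 0.5]
```

```bash
python3 -m pendant '[[0,0,0,1,0],[0,0,0,1,0],[0,0,0,0,0]]' | grep -E "pos|force"
```

```text
tool_pos: [508.2, 49.7, -1.1]
ft_force: [0.7, -0.5, 0.1]
```

```bash
python3 -m pendant '[[0,0,0,1,0],[0,0,0,1,0],[0,0,0,0,0]]' | grep -E "pos|force"
python3 - <<'E'
from h import *
for n in("side","top"):
    im,d=optics.snapshot(n); W=cloud(n,im,d); s=W[(d>0)&(abs(W[...,0]-508)<18)&(abs(W[...,1]-50)<18)&(W[...,2]>20)&(W[...,2]<75)]
    print(n,s[np.argsort(s[:,2])][:5].round())
E
```

```text
tool_pos: [508.2, 49.6, -3.1]
ft_force: [-0.0, -0.0, -0.3]
side [[504.  54.  21.]
 [501.  58.  30.]
 [499.  51.  35.]
 [501.  56.  37.]
 [500.  59.  38.]]
top [[494.  51.  25.]
 [498.  39.  26.]
 [494.  48.  35.]
 [494.  51.  36.]
 [493.  46.  36.]]
```

The tip is at z ≈ 21. I'll open to 0.3 for a two-point push, go 4 mm lower, then push in two stages.

```bash
python3 -m pendant '[[0.3,-1,0,2,0],[0.3,0,0,2,0],[0.3,0,6,0,0],[0.3,0,6,0,0],[0.3,0,4,0,0],[0.3,0,4,0,0],[0.3,0,4,0,0],[0.3,0,4,0,0],[0.3,0,4,0,0],[0.3,0,0,0,0]]' >/dev/null
python3 - <<'E'
from h import *
st()
n="side";im,d=optics.snapshot(n); cv2.imwrite("pics/g.png",ortho(n,im,34,X=(500,640),Y=(-20,120),k=4))
W=cloud(n,im,d)
m=(d>0)&(abs(W[...,2]-33)<4)&(im.min(-1)>110)&(W[...,0]>520)&(W[...,0]<610)&(W[...,1]>0)&(W[...,1]<100)
print(m.sum(), np.percentile(W[m],[2,50,98],axis=0).round())
E
```

```text
t 12.3 jig [-19.7 -20.4] z -6.8 yaw-jig 90.0 F [ 0.1 -0.6  1.6] gap 25.2
148 [[566.  19.  30.]
 [583.  52.  34.]
 [595.  79.  37.]]
```

The spacer top is now shifting (far edge at 595, was ~590). I'll push on towards the rail.

```bash
python3 -m pendant '[[0.3,0,4,0,0],[0.3,0,4,0,0],[0.3,0,4,0,0],[0.3,0,4,0,0],[0.3,0,4,0,0],[0.3,0,4,0,0],[0.3,0,2,0,0],[0.3,0,0,0,0]]' >/dev/null
python3 - <<'E'
from h import *
st()
n="side";im,d=optics.snapshot(n); cv2.imwrite("pics/g.png",ortho(n,im,34,X=(500,640),Y=(-20,120),k=4))
W=cloud(n,im,d)
m=(d>0)&(abs(W[...,2]-33)<4)&(im.min(-1)>110)&(W[...,0]>520)&(W[...,0]<630)&(W[...,1]>0)&(W[...,1]<100)
P=W[m][:,:2]; Q=(P-O)@J
print(m.sum(), np.percentile(Q,[2,50,98],axis=0).round())
for y in range(-55,20,8):
    q=Q[abs(Q[:,1]-y)<4,0]
    if len(q)>2: print(y,q.min().round(),q.max().round())
E
```

```text
t 13.2 jig [  6.  -20.4] z -6.9 yaw-jig 90.0 F [-0.4  0.  -0.5] gap 25.7
131 [[ 24. -44.]
 [ 46. -14.]
 [ 55.  15.]]
-47 47.0 52.0
-39 42.0 54.0
-31 42.0 55.0
-23 33.0 54.0
-15 33.0 55.0
-7 40.0 54.0
1 42.0 54.0
9 21.0 55.0
17 23.0 53.0
```

View pics/g.png

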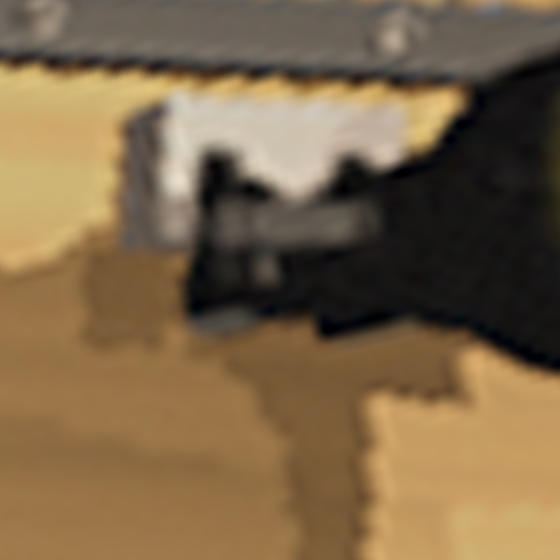

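The picture shows the spacer squared up parallel to the rail, about 5 mm short of it (gap strip at 165–400, v≈90). I'll push gently until contact.

```bash
python3 -m pendant '[[0.3,0,1.5,0,0],[0.3,0,1.5,0,0],[0.3,0,1,0,0],[0.3,0,0,0,0]]' | grep force; python3 -m pendant '[[0.3,0,1,0,0],[0.3,0,0,0,0]]' | grep -E "pos|force"; python3 -m pendant '[[0.3,0,1,0,0],[0.3,0,0,0,0]]' | grep -E "pos|force"
```

```text
ft_force: [0.3, -0.7, -0.7]
tool_pos: [571.3, 45.2, -6.9]
ft_force: [0.6, -1.0, -0.1]
tool_pos: [572.3, 45.2, -6.9]
ft_force: [-0.4, -0.5, 0.5]
```

```bash
python3 -m pendant '[[0.3,0,1,0,0],[0.3,0,0,0,0]]' | grep -E "pos|force"; python3 -m pendant '[[0.3,0,1,0,0],[0.3,0,0,0,0]]' | grep -E "pos|force"
```

```text
tool_pos: [573.4, 45.1, -6.9]
ft_force: [0.5, 0.8, 0.4]
tool_pos: [574.4, 45.1, -6.9]
ft_force: [0.3, -0.3, 0.2]
```

```bash
python3 -m pendant '[[0.3,0,1,0,0],[0.3,0,0,0,0]]' | grep -E "pos|force"; python3 -m pendant '[[0.3,0,0.7,0,0],[0.3,0,0,0,0]]' | grep -E "pos|force"
```

```text
tool_pos: [575.3, 45.0, -6.9]
ft_force: [-0.1, 0.4, 1.1]
tool_pos: [576.0, 45.0, -6.9]
ft_force: [-0.4, -0.4, -1.6]
```

```bash
python3 -m pendant '[[0.3,0,0.7,0,0],[0.3,0,0,0,0]]' | grep -E "pos|force"
```

```text
tool_pos: [576.5, 45.0, -7.0]
ft_force: [-1.3, 0.4, 1.0]
```

```bash
python3 -m pendant '[[0.3,0,0.7,0,0],[0.3,0,0,0,0]]' | grep -E "pos|force"
python3 - <<'E'
from h import *
st()
n="side";im,d=optics.snapshot(n); o=ortho(n,im,34,X=(500,640),Y=(-20,120),k=4); cv2.imwrite("pics/g2.png",o)
W=cloud(n,im,d)
m=(d>0)&(abs(W[...,2]-33)<4)&(im.min(-1)>110)&(W[...,0]>520)&(W[...,0]<630)&(W[...,1]>0)&(W[...,1]<100)
Q=(W[m][:,:2]-O)@J
for y in range(-55,28,8):
    q=Q[abs(Q[:,1]-y)<4,0]
    if len(q)>2: print(y,q.min().round(),q.max().round())
# profile along jig x of brightness at 2 y's: spacer top -> dark rail front
for yj in (-30,-20,0,8):
    xs=np.arange(44,74,2.); P=np.c_[(np.c_[xs,np.full(len(xs),yj)]@J.T)+O,np.full(len(xs),34)]
    q=proj(n,P).astype(np.float32); print(yj,cv2.remap(im.mean(-1).astype(np.float32),q[:,:1],q[:,1:],1).ravel().round().astype(int))
E
```

```text
tool_pos: [576.4, 45.0, -7.1]
ft_force: [-5.3, 0.6, 3.4]
t 15.2 jig [ 15.9 -20.4] z -7.1 yaw-jig 90.0 F [-5.3  0.6  3.4] gap 25.6
-47 55.0 64.0
-39 51.0 64.0
-31 51.0 63.0
-23 42.0 64.0
-15 41.0 65.0
-7 48.0 65.0
1 40.0 63.0
9 32.0 63.0
17 37.0 62.0
-30 [ 18  26  44 104 146 171 176 180 178 166 123  98  95  96  97]
-20 [191 197 196 194 193 192 192 194 193 182 141 108  95  96  96]
0 [ 19  24  51  99 159 187 196 196 195 176 139  99  96  97  97]
8 [160 152 161 186 196 197 195 196 199 187 157 104  95  98  99]
```

Contact with the rail: −5 N, motion stalled, and the spacer edge is level along its whole length. Next: back off, rise, shut, and go round to the spacer's left end.

```bash
python3 -m pendant '[[0.3,0,0.5,0,0],[0.3,0,-6,0,0],[0.3,0,-8,0,0],[0.3,0,0,-20,0],[0.3,0,0,-25,0],[0,20,0,0,0],[0,25,20,0,0],[0,20,20,0,0],[0,0,0,0,0],[0,0,0,0,0]]' >/dev/null
python3 - <<'E'
from h import *
st()
n="side";im,d=optics.snapshot(n); W=cloud(n,im,d)
m=(d>0)&(abs(W[...,2]-33)<5)&(im.min(-1)>120)&(W[...,0]>540)&(W[...,0]<640)&(W[...,1]>0)&(W[...,1]<110)
Q=(W[m][:,:2]-O)@J; print(m.sum()); print(np.percentile(Q,[1,50,99],axis=0).round(1), cv2.minAreaRect(Q.astype(np.float32)))
n="top";im,d=optics.snapshot(n); cv2.imwrite("pics/h.png",ortho(n,im,34))
E
```

```text
t 16.3 jig [42.9 44.8] z 37.8 yaw-jig 90.0 F [-0.8  0.1  0.7] gap -0.0
73
[[ 28.7 -43.7]
 [ 36.1 -20.9]
 [ 46.9  -3.8]] ((37.9329719543457, -24.095361709594727), (44.27322006225586, 18.47233772277832), 89.19660949707031)
```

```bash
python3 -m pendant '[[0,0,-2,15,0],[0,0,0,10,0],[0,0,0,6,0],[0,0,0,4,0],[0,0,0,0,0]]' | grep -E "pos|force"; python3 -m pendant '[[0,0,0,3,0],[0,0,0,3,0],[0,0,0,1,0],[0,0,0,0,0]]' | grep -E "pos|force"
python3 - <<'E'
from h import *
st()
n="side";im,d=optics.snapshot(n); W=cloud(n,im,d)
m=(d>0)&(abs(W[...,2]-33)<5)&(im.min(-1)>120)&(W[...,0]>540)&(W[...,0]<640)&(W[...,1]>0)&(W[...,1]<110)
Q=(W[m][:,:2]-O)@J; print(m.sum()); print(np.percentile(Q,[1,50,99],axis=0).round(1), cv2.minAreaRect(Q.astype(np.float32)))
E
```

```text
tool_pos: [604.5, 108.3, 2.0]
ft_force: [-0.0, 0.1, 0.3]
tool_pos: [605.2, 108.5, -4.0]
ft_force: [0.3, 0.2, 0.9]
t 17.3 jig [41.2 44.6] z -4.0 yaw-jig 90.0 F [0.3 0.2 0.9] gap -0.0
5
[[ 28.8 -46.2]
 [ 29.  -42. ]
 [ 33.2 -32.5]] ((29.729162216186523, -39.698001861572266), (2.831197738647461, 14.838444709777832), 18.01278305053711)
```

```bash
python3 -m pendant '[[0,-5,0,0,0],[0,-5,0,0,0],[0,-5,0,0,0],[0,-4,0,0,0],[0,-4,0,0,0],[0,-4,0,0,0],[0,-4,0,0,0],[0,-4,0,0,0],[0,-4,0,0,0],[0,0,0,0,0]]' >/dev/null
cat >> h.py <<'E'
def blk():
    # spacer top seen from both cameras, jig coordinates
    for n in("side","top"):
        im,d=optics.snapshot(n); W=cloud(n,im,d); Q=(W[...,:2]-O)@J
        m=(d>0)&(abs(W[...,2]-33)<5)&(im.min(-1)>(110 if n=="side" else 90))&(Q[...,0]>10)&(Q[...,0]<70)&(Q[...,1]>-158)&(Q[...,1]<40)
        Q=Q[m]; print(n,m.sum(),np.percentile(Q,[2,98],axis=0).round(1).tolist() if m.sum()>8 else "")
        for y in range(-152,40,8):
            q=Q[abs(Q[:,1]-y)<4,0]
            if len(q)>3: print("  ",y,q.min().round(),q.max().round())
E
python3 -c "
from h import *
st();blk()"
```

```text
t 18.4 jig [41.3  4.9] z -3.9 yaw-jig 90.0 F [-0.7 -0.2 -0.5] gap 0.3
side 1 
top 8 
   -64 48.0 53.0
```

```bash
python3 -m pendant '[[0,-4,0,0,0],[0,-4,0,0,0],[0,-4,0,0,0],[0,-4,0,0,0],[0,-4,0,0,0],[0,-4,0,0,0],[0,-4,0,0,0],[0,-4,0,0,0],[0,-4,0,0,0],[0,0,0,0,0]]' | grep force; python3 -m pendant '[[0,15,0,0,0],[0,15,0,0,0],[0,0,0,-40,0],[0,20,-30,-20,0],[0,40,-30,0,0],[0,40,-30,0,0],[0,20,0,0,0],[0,0,0,0,0]]' >/dev/null
python3 -c "
from h import *
st();blk()"
```

```text
ft_force: [-0.4, -0.5, -0.5]
t 20.2 jig [-49.9 123.6] z 56.5 yaw-jig 90.3 F [ 0.3 -0.2 -0.2] gap -0.1
side 0 
top 267 [[24.2, -103.7], [59.4, -46.0]]
   -104 24.0 58.0
   -96 23.0 60.0
   -88 24.0 61.0
   -80 23.0 57.0
   -72 24.0 59.0
   -64 23.0 59.0
   -56 25.0 59.0
   -48 25.0 69.0
```

The top view shows the spacer flush and square (x_j 24–60, y_j −104 to −44). I'll return behind it and push the remaining ~51 mm.

```bash
python3 -m pendant '[[0,-33,25,0,0],[0,-33,25,0,0],[0,-33,20,0,0],[0,-33,20,0,0],[0,0,0,0,0],[0,0,0,20,0],[0,0,0,20,0],[0,0,0,0,0]]' >/dev/null; python3 -c "
from h import *
st()"; python3 -m pendant '[[0,0,0,10,0],[0,0,0,5,0],[0,0,0,5,0],[0,-4,0,0,0],[0,-4,0,0,0],[0,-4,0,0,0],[0,-4,0,0,0],[0,0,0,0,0]]' | grep force; python3 -c "
from h import *
st()"
```

```text
t 21.1 jig [ 38.3 -13.1] z 12.6 yaw-jig 89.9 F [-1.9 -0.3 -1. ] gap -0.4
ft_force: [-1.0, -0.5, -0.3]
t 21.9 jig [ 41.5 -29.2] z -3.6 yaw-jig 89.9 F [-1.  -0.5 -0.3] gap -0.1
```

Now the final stretch: TCP from −29 to about −80, slowing near the end stop.

```bash
python3 -m pendant '[[0,-4,0,0,0],[0,-4,0,0,0],[0,-5,0,0,0],[0,-5,0,0,0],[0,-5,0,0,0],[0,-5,0,0,0],[0,-5,0,0,0],[0,-4,0,0,0],[0,-4,0,0,0],[0,0,0,0,0]]' | grep -E "pos|force"; python3 -m pendant '[[0,-2,0,0,0],[0,-2,0,0,0],[0,-1,0,0,0],[0,0,0,0,0]]' | grep -E "pos|force"; python3 -c "
from h import *
st()"
```

```text
tool_pos: [599.0, -6.0, -4.0]
ft_force: [-1.1, 0.6, 0.4]
tool_pos: [598.8, -10.5, -4.0]
ft_force: [-0.6, -0.5, 0.2]
t 23.4 jig [ 41.2 -74.6] z -4.0 yaw-jig 90.0 F [-0.6 -0.5  0.2] gap -0.1
```

```bash
python3 -m pendant '[[0,-1,0,0,0],[0,-1,0,0,0],[0,0,0,0,0]]' | grep -E "pos|force"; python3 -m pendant '[[0,-1,0,0,0],[0,0,0,0,0]]' | grep -E "pos|force"
```

```text
tool_pos: [598.7, -12.4, -3.9]
ft_force: [0.1, 1.2, -0.6]
tool_pos: [598.7, -13.4, -3.9]
ft_force: [0.4, 0.2, -0.6]
```

```bash
python3 -m pendant '[[0,-1,0,0,0],[0,-1,0,0,0],[0,0,0,0,0]]' | grep -E "pos|force"; python3 -m pendant '[[0,-1,0,0,0],[0,0,0,0,0]]' | grep -E "pos|force"; python3 -m pendant '[[0,-1,0,0,0],[0,0,0,0,0]]' | grep -E "pos|force"
```

```text
tool_pos: [598.6, -15.5, -3.9]
ft_force: [-1.6, -1.4, -0.5]
tool_pos: [598.6, -16.5, -3.9]
ft_force: [-1.4, 0.2, -0.2]
tool_pos: [598.5, -17.4, -3.9]
ft_force: [-0.2, -0.6, 0.2]
```

```bash
python3 -m pendant '[[0,-1,0,0,0],[0,0,0,0,0]]' | grep -E "pos|force"; python3 -m pendant '[[0,-1,0,0,0],[0,0,0,0,0]]' | grep -E "pos|force"
```

```text
tool_pos: [598.5, -18.1, -3.9]
ft_force: [-0.8, 2.1, 0.4]
tool_pos: [598.4, -18.2, -3.8]
ft_force: [0.4, 5.9, 0.5]
```

```bash
python3 -m pendant '[[0,-1,0,0,0],[0,0,0,0,0]]' | grep -E "pos|force"
```

```text
tool_pos: [598.5, -18.4, -3.8]
ft_force: [0.1, 9.7, 1.8]
```

```bash
python3 -m pendant '[[0,-0.7,0,0,0],[0,0,0,0,0]]' | grep -E "pos|force"
```

```text
tool_pos: [598.4, -18.5, -3.7]
ft_force: [0.6, 12.3, 1.7]
```

Stalled at the end stop (12 N, y_j −82.6, as predicted). I'll retreat and verify with the last picture.

```bash
python3 -m pendant '[[0,4,0,0,0],[0,12,0,0,0],[0,15,0,0,0],[0,0,0,-40,0],[0,20,-30,-30,0],[0,40,-30,0,0],[0,40,-30,0,0],[0,40,0,0,0],[0,40,0,0,0],[0,0,0,0,0]]' >/dev/null
python3 - <<'E'
from h import *
st();blk()
n="top"; im,d=optics.snapshot(n); a=ortho(n,im,30,X=(560,650),Y=(-125,60),k=4); b=ortho(n,im,30,Y=(-130,240),k=2)[:300*1]
im2,_=optics.snapshot("side"); b=ortho("side",im2,30,X=(500,660),Y=(-130,240),k=2)
cv2.imwrite("pics/z.png",np.vstack([cv2.resize(a,(560,272)),cv2.resize(b,(560,242))]))
E
```

```text
t 26.4 jig [-49.6 131.1] z 66.6 yaw-jig 90.2 F [-0.8  0.1 -0.7] gap 0.1
side 0 
top 259 [[24.2, -154.0], [58.9, -96.6]]
   -152 23.0 58.0
   -144 25.0 58.0
   -136 24.0 59.0
   -128 23.0 64.0
   -120 24.0 58.0
   -112 24.0 59.0
   -104 23.0 61.0
   -96 25.0 62.0
```

View pics/z.png

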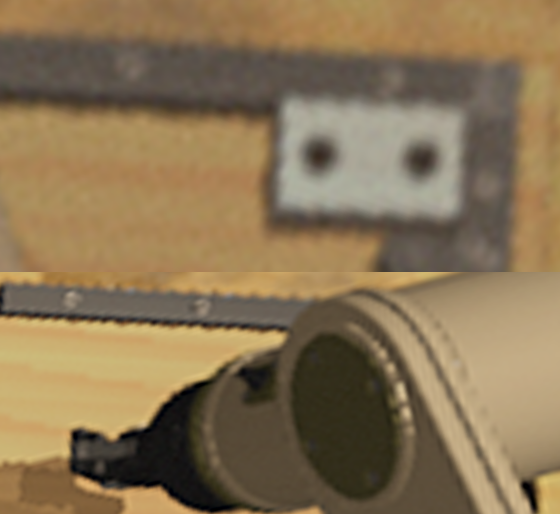

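The last picture shows the spacer flush with both the rail and the end stop (holes at 320,155 and 420,155). I'll raise the hand clear, check the bushing, and hand in.

```bash
python3 -m pendant '[[0,0,0,-40,0],[0,0,0,-40,0],[0,40,-10,-40,0],[0,40,-20,0,0],[0,40,-20,0,0],[0,40,-20,0,0],[0,30,-10,0,0],[0,30,-10,0,0],[0,0,0,0,0],[0,0,0,0,0]]' >/dev/null
python3 - <<'E'
from h import *
st();blk()
for n in("top","side"):
    for q in("bushing","tape_roll","spacer"): print(n,q,[([round(v) for v in o["at"]],round(o["score"],2)) for o in optics.search_frame(n,q)])
hand_in()
E
```

```text
t 27.6 jig [-137.1  340.1] z 180.5 yaw-jig 90.0 F [ 0.6  0.  -0.8] gap -0.4
side 208 [[28.9, -155.1], [63.0, -95.9]]
   -152 30.0 64.0
   -144 31.0 64.0
   -136 29.0 63.0
   -128 29.0 61.0
   -120 30.0 64.0
   -112 29.0 63.0
   -104 29.0 64.0
   -96 29.0 63.0
top 274 [[23.8, -154.7], [59.0, -96.6]]
   -152 23.0 63.0
   -144 25.0 58.0
   -136 24.0 58.0
   -128 24.0 61.0
   -120 23.0 60.0
   -112 22.0 57.0
   -104 24.0 62.0
   -96 24.0 57.0
top bushing []
top tape_roll [([504, -84, 28], 0.75)]
top spacer [([401, 190, 24], 0.92), ([595, -60, 31], 0.76), ([402, 83, 21], 0.62)]
side bushing []
side tape_roll [([509, -83, 26], 0.72), ([605, 33, 10], 0.41)]
side spacer [([599, -56, 32], 0.76), ([406, 84, 22], 0.55)]Traceback (most recent call last):
  File "<stdin>", line 5, in <module>
NameError: name 'hand_in' is not defined
```

The job hasn't been handed in yet because of a missing import. The networks also missed the bushing in both views, so I'll check its spot directly in the depth image first.

Run:
```python
from h import *
for n in("top","side"):
    im,d=optics.snapshot(n)
    for tag,I in(("before",cv2.imread(f"pics/{n}0.png")),("now",im)):
        o=ortho(n,I,36,X=(505,580),Y=(100,185),k=2); g=(o.min(-1)>(130)).astype(np.uint8)
        M=cv2.moments(g,True); print(n,tag,M["m00"], (580-M["m01"]/max(M["m00"],1)/2, 185-M["m10"]/max(M["m00"],1)/2))
    W=cloud(n,im,d); m=(d>0)&(abs(W[...,0]-543)<22)&(abs(W[...,1]-143)<22)&(W[...,2]>28)&(W[...,2]<45)
    print(n,m.sum(),W[m].mean(0).round(1) if m.any() else "")
```

```text
top before 1403.0 (541.0238774055595, 143.55559515324305)
top now 1526.0 (541.1290956749672, 143.52981651376146)
top 111 [539.3 143.4  35.1]
side before 1913.0 (544.5841610036591, 143.807109252483)
side now 7104.0 (522.5011261261261, 123.50893862612612)
side 0
```

The top view puts the bushing exactly where it was (541.0, 143.6 before; 541.1, 143.5 now). In the side view the arm blocks it. Handing in.

```bash
python3 -c "
from bench import hand_in
print(hand_in())"
```

```text
the job is handed in; nothing more can be done
None
```

The spacer is seated in the corner pocket, flush against both the rail and the end stop. I handed the job in at about 28 s with the hand raised and clear. I pushed it square back to the rail with two fingertips (stopped at 5 N). I then slid it along the rail with the shut fingertips until it met the end stop (stopped at 12 N).

**Last checks**
- **Spacer:** the top camera puts it at x 24–59, y −155 to −97 mm in the jig's frame (seated is 24–60, −155 to −95). The side camera agrees along y but reads about 5 mm larger in x (29–63), probably camera bias, because the rail itself also reads a little high in that view. Halfway along, it measured flush and square against the rail.
- **Bushing:** the networks missed it in both final views. My own measurement in the top view shows it within 0.2 mm of where it started; in the side view the arm hid it.
- **Tape roll:** unmoved, within measuring error.
- **Pliers, marker and screwdriver:** I did not measure these again at the end; I saw no contact with them.

**What went wrong on the way:** the fingertips sat roughly 25 mm higher than the reported TCP. My first two pushes therefore passed over the spacer without visibly moving it. I found the right height by lowering the fingers carefully while watching the force.

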